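# Index the jar carousel one place, to the wide dispenser

## Task

Lift the carousel's spring pin by its knob, turn the wheel one place so that the open empty jar comes under the chute of the wide dispenser (the one with the broad hopper), and let the pin drop fully home into the hole there, so that the wheel is locked again. The index plates were clamped by eye, so feel for the hole and never force the pin against the plate or the side of a hole. Keep all the jars standing, leave the other things where they are, and take the hand away.

Things in the scene. Friction and masses are not known exactly. Their poses are not given: they have to be found in the camera images.
- knob_centre (a point): Middle of the pin's knob: an upright dark wooden cylinder, 30 mm diameter, 26 mm tall, the highest thing on the steel index arm at the wheel's rim on the side nearer the robot. Free all round and above; below it a 10 mm stem (10 mm of it bare when seated) enters a 24 mm housing, whose top is 23 mm below this point; the arm's top is 35 mm below it. z axis up. Seated, this point is 87 mm above the table.
- pin (a joint): How far the spring pin is drawn up, m: 0 = fully home, about 0.010 = its 12 mm tip rides on top of an index plate, 0.022 = end stop. The knob slides straight up; the spring always pulls it down, 4 N when home and 9 N at 0.020. The knob does not spin in its arm.
- pin_tip: The pin's steel lower end, 12 mm diameter with a stepped 10 mm nose 2 mm long, which enters the holes; on the knob's axis, carried by the knob. The body's origin is on the pin's axis, 87 mm below knob_centre. More than 25 N on this tip while feeling for the new hole (60 N in the home hole) is forcing it. The holes are 13.6 mm wide, in 12 mm thick steel plates, and the pin goes 10 mm deep.
- wheel (a joint): Angle of the wheel about its upright axis, rad, anticlockwise from above positive, 0 at the start with the pin in the home hole. It turns with drag (about 1 N at the knob), at most 1.25 rad either way.
- foot: The fixed round wooden foot under the wheel, 174 mm radius, origin on the wheel's axis at the table. On it lie steel index plates, tops 34 mm above the table. The next holes lie one place (pi/3) to either side of the home hole, but each plate was clamped by eye: its hole may be up to 0.11 rad (16 mm along the arc) off, either way. Plates run on level 40 mm along the arc beyond each hole; fillers 1 mm lower join them.
- wheel_axis (a point): Centre of the wheel on its upper face, 44 mm above the table: a light wooden disc of 118 mm radius with six pockets (60 degrees apart, centres 80 mm from the axis), on the round foot. The knob's and the holes' centres are 145 mm from this axis.
- open_jar_rim (a point): Centre of the mouth of the open, empty glass jar, 54 mm wide, 64 mm tall, without a cork, loose in a pocket on the far side from the knob; its rim is 108 mm above the table. At the start it stands halfway between the two chutes.
- open_jar: The open glass jar; origin at the centre of its underside, z axis up.
- wide_dispenser_spout (a point): Lower mouth of the wide dispenser's steel chute, 25 mm diameter, 128 mm above the table, 80 mm from the wheel's axis and one place (60 degrees) from the open jar's starting place, to one side or the other. Its hopper is a glass cylinder 100 mm wide on a post behind the wheel, top at 290 mm. Fixed.
- slim_dispenser_spout (a point): The same for the slim dispenser (hopper 52 mm wide), one place to the other side; not wanted now. Fixed.
- corked_a: Corked glass jar, 54 mm wide, 69 mm tall, loose in a pocket of the wheel (next to the open jar, anticlockwise); its top is 113 mm above the table. Origin at its underside, z axis up. It rides along.
- corked_b: Corked glass jar, 54 mm wide, 69 mm tall, loose in a pocket of the wheel (next to the open jar, clockwise); its top is 113 mm above the table. Origin at its underside, z axis up. It rides along.
- corked_c: Corked glass jar, 54 mm wide, 69 mm tall, loose in a pocket of the wheel (two places anticlockwise of the open jar); its top is 113 mm above the table. Origin at its underside, z axis up. It rides along.
- tall_jar: Bystander: corked jar, 74 mm wide, 164 mm tall, origin at its underside.
- short_jar: Bystander: corked jar, 74 mm wide, 104 mm tall, origin at its underside.
- wood_bowl: Bystander: dark wooden bowl, 110 mm wide, 45 mm tall, origin at its underside.
- stopper: Bystander: loose cork stopper, 40 mm wide, 30 mm tall, origin at its underside.
- spoon: Bystander: wooden spoon lying flat, origin at its underside.
Mind the look-alikes: they are no part of the job. What is shaped like the open_jar but purple is not meant.

How it is judged (in metres and radians):
On the way, in this order (a step that is already met when the one before it is completed fails the run):
1. the pin is drawn up out of the home hole (value of joint pin above 0.0105 m), for 0.1 s.
2. the open jar has been turned to the wide dispenser's chute, within 20 mm (horizontal distance between open_jar_rim and wide_dispenser_spout below 0.02 m), for 0.1 s.
At the end, for the whole second after the job is handed in: The pin is fully home in the hole (within 2.5 mm of its end), the open jar stands upright (within 0.1 rad) and at rest with its mouth within 14 mm, seen from above, of the wide dispenser's chute, and the corked jars stand upright (within 0.1 rad) (value of joint pin below 0.0025 m and horizontal distance between open_jar_rim and wide_dispenser_spout below 0.014 m and angle between each of open_jar, corked_a, corked_b, corked_c's own z axis and vertical below 0.1 rad and linear speed of open_jar below 0.01 m/s); the robot touches nothing.
It fails at once if away from the home hole, the pin's tip is forced against a plate or a hole's side with more than 25 N (contact force between pin_tip and anything else above 25 N and (value of joint wheel above 0.3 rad or value of joint wheel below -0.3 rad)).
It fails at once if the pin's tip is forced with more than 60 N anywhere (contact force between pin_tip and anything else above 60 N).
It fails at once if a jar on the wheel is tipped by more than 0.3 rad (angle between any of open_jar, corked_a, corked_b, corked_c's own z axis and vertical above 0.3 rad).
It fails at once if a bystander on the table is moved more than 30 mm (distance of any of tall_jar, wood_bowl, short_jar, stopper, spoon from where it was at the start of the episode above 0.03 m).
It also fails if it takes over 64 s, if anything falls off the work surface, if the arm or the gripper's body presses on something with over 40 N, if the wrist force passes 120 N, or if a joint passes its speed limit or range.

## Robot

A 6-joint arm with a two-finger parallel gripper is mounted at the origin on the work surface. World frame = base frame: x ahead of the robot, y to its left, z up, the work surface at z = 0. Lengths are in mm, angles in rad, forces in N, time in s.
With the tool pointing down it reaches from about 325 to 775 mm from the base axis. Payload 5.5 kg.
Tool frame: the origin (TCP) lies midway between the tips of the shut fingers; the grasp point (between the pads) lies arm.grip_depth behind it (arm.grip_depth is the distance from the TCP to the grasp point, in mm); z points along the fingers, y is the line along which they close (so a half turn about z gives the same grasp; the last joint's range is limited). The gripper opens to 85 mm and grips with 20 to 120 N. Pads are 22 mm wide; open, the fingers measure 114 mm over their backs; the gripper's body (76 mm by 85 mm) begins 54 mm behind the grasp point. The pads swing forward as they close: fully open they stand 13 mm farther back than shut.
Start: joints at [-1.252, 0.091, 1.231, -0, 1.82, -0.057], TCP at [220.211, -558.143, 231.275] pointing down, gripper open.
Joint ranges: [-2.87, 2.87], [-0.86, 2.18], [0.17, 2.46], [-1.51, 4.65], [0.06, 2.69], [-2.65, 2.65]. Speed limits (rad/s): [2.57, 2.57, 3.01, 3.14, 3.14, 3.14].

## Interface

Orientations are given as a rotation vector (axis times angle).
In Python, from workcell import arm gives the robot as it stands.
- The arm moves only by the tool servo_tool, never from a script. Its argument "rows" is one flat list of numbers, 6 for each row, row after row: the shift along the tool's x, y, z in mm, then the turn, a rotation vector about the tool's x, y, z in rad. In form: [x, y, z, rx, ry, rz, x, y, z, rx, ry, rz, ...]. A call has 1 to 5 rows; each row shifts and turns the commanded pose from where the row before left it, along the tool's axes as they then stand; what a row does not reach is not made up. A row lasts 1/8 s, in which the tool goes at most 62.5 mm and 10.7 degrees, less where a joint would pass 70% of its speed; a pose out of reach is approached as far as the arm can. A call is refused whole if a number of a shift passes 62.5 or a number of a turn 0.188, either way. A call with a gripper value outside its range is refused whole. "jaw" is the gripper's target within -1 to 1 (shut at 1, half-way at 0, fully open at -1), set as the call begins (left out, the last holds). The fingers move at their own pace and stop on an object; "squeeze" is the grip in N (left out, the last holds). Time passes only in rows, so rows that do not move let the fingers close. It gives the time, the measured TCP pose, the force, the opening and the grip force at its end, in the units of the state.
- arm.get_obs(): the state, without advancing time (a new reading comes with each control period).
- arm.get_image(name): name is "scene" or "top" or "wrist"; returns a dict with "pixels" (384x512x3 uint8, red, green, blue), "K" (3x3 intrinsics, pixels), "origin" and "rotation" of the camera in the world; the wrist camera has in their place "tool_from_camera" (4x4, takes a point from camera to tool coordinates, whose origin is the TCP and whose axes are the flange's). Camera axes: x right, y up, looking along -z (the intrinsics and any distortion apply to the point x, -y, -z); pixel columns grow to the right and rows downward; lengths in mm; the calibration is good to about 2 mm. The wrist camera is an equidistant fisheye: a pixel r from the principal point sees the ray r / f radians off the axis. A picture is of the moment at which its call begins: read the wrist's pose just before it. There is no depth.
- arm.job_done(): hands the job in; it is judged then, once.
The state is a dict: "time": time; "joint_positions": joint angles; "qvel": joint speeds; "effort": joint torques, N m; "tcp_pos": TCP position; "tool_rot": TCP orientation; "contact_force": force on the tool from outside, world axes, zero at the start; "moment": the same for the moment, N m; "opening": finger opening in mm; "finger_force": force on a finger pad.
Only numpy, scipy, OpenCV 4.12 (cv2) and the standard library are available. Lean on these libraries where they do the work, as an engineer would, in place of code of your own. Each camera call takes 0.05 s, during which the arm holds its last target. There are 200 camera calls.

## Working session

There is one attempt and no reset: what is moved stays moved. The work goes in short steps, Python scripts to look and compute and a tool call to move; the robot and the scene stay as the last step left them, time stands still between calls to the robot, and variables do not carry over. Pictures are saved under pics/ and viewed, at most 10 in all, crops included, and the job is handed in when it is done.

Besides the shell and the picture viewer there is one more tool, called after "Emit:" by a JSON object that holds its "name" and its "arguments", one argument or row to a line. servo_tool: Moves the arm, as the interface text tells. Its arguments: {"type":"object","properties":{"rows":{"type":"array","items":{"type":"number"}},"jaw":{"type":"number"},"squeeze":{"type":"number"}},"required":["rows"]}

```bash
mkdir -p pics
cat > h.py <<'E'
import numpy as np, cv2
from workcell import arm
def snap(n,f):
    im=arm.get_image(n); cv2.imwrite(f,np.ascontiguousarray(im["pixels"][:,:,::-1])); 
    np.savez(f.replace('png','npz'),**{k:np.array(v) for k,v in im.items()}); return im
def ray(im,u,v):
    K=im["K"]; d=np.array([(u-K[0,2])/K[0,0],-(v-K[1,2])/K[1,1],-1]); return np.array(im["origin"]),np.array(im["rotation"])@d
def onz(im,u,v,z):
    o,d=ray(im,u,v); return o+d*(z-o[2])/d[2]
E
python3 - <<'E'
from h import *
print(arm.get_obs(), arm.grip_depth)
a=snap("scene","pics/s.png");b=snap("top","pics/t.png")
print(a["origin"],b["origin"],a["K"],b["K"])
E
```

```text
{'time': 0.0, 'joint_positions': array([-1.25171687e+00,  9.18593153e-02,  1.23189459e+00,  2.02887605e-05,
        1.81975390e+00, -5.67033909e-02]), 'qvel': array([ 0.0008077 ,  0.00070693,  0.00056235, -0.00023827, -0.00029743,
        0.00073238]), 'effort': array([-9.36696342e-04, -4.58724654e+01, -4.18028712e+01, -2.93997846e-04,
        1.12780332e-02,  2.18431796e-05]), 'tcp_pos': array([ 220.11858278, -557.87512031,  230.14565275]), 'tool_rot': array([-3.08443220e+00, -5.86463873e-01,  3.62674952e-04]), 'contact_force': array([-0.19737159,  0.09717835,  1.42807498]), 'moment': array([ 0.00363674,  0.02206054, -0.02075777]), 'finger_force': 0.0, 'opening': 85.31127027292871} 18.700000000000003
[1186.64171671 -861.81223635  961.8955729 ] [ 348.05840057   27.6095328  1317.45912368] [[385.15166679   0.         263.08845505]
 [  0.         385.15166679 182.52741753]
 [  0.           0.           1.        ]] [[413.96707943   0.         254.86329674]
 [  0.         413.96707943 196.82184667]
 [  0.           0.           1.        ]]
```

View pics/s.png

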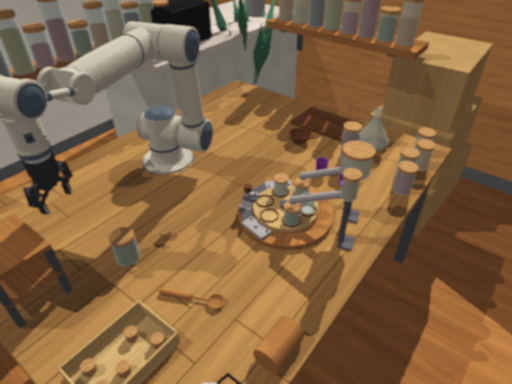

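View pics/t.png

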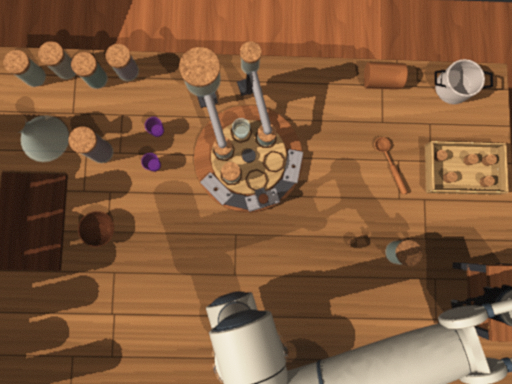

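Run:
```python
from h import *
a=cv2.imread("pics/t.png")[90:220,180:315]; b=cv2.imread("pics/s.png")[140:255,225:375]
f=lambda x:cv2.resize(x,(400,400*x.shape[0]//x.shape[1]),interpolation=cv2.INTER_CUBIC)
a,b=f(a),f(b);h=max(len(a),len(b));o=np.zeros((h,800,3),np.uint8);o[:len(a),:400]=a;o[:len(b),400:]=b
cv2.imwrite("pics/c.png",o);print(o.shape)
```

```text
(385, 800, 3)
```

View pics/c.png

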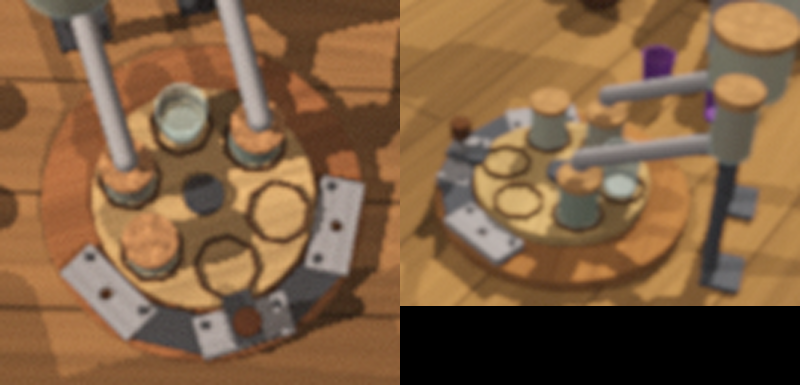

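Run:
```python
from h import *
from scipy.optimize import least_squares
t=dict(np.load("pics/t.npz"));s=dict(np.load("pics/s.npz"))
c=400/135; C=lambda x,y,z:onz(t,180+x/c-.3,90+y/c-.3,z)
k=C(247,321,97);hl=C(105,294,34);hr=C(336,226,34);hub=C(203,193,50)
print("knob",k,"holeL",hl,"holeR",hr,"hub",hub,"jar",C(182,112,108))
print("knob scene",onz(s,225+461*1-400*.0-0 if 0 else 225+(461-400)*150/400,140+128*150/400,92))
P=np.array([k,hl,hr])[:,:2]
r=least_squares(lambda p:np.linalg.norm(P-p,axis=1)-145,hub[:2]);print("axis",r.x,r.fun)
for p in P: d=p-r.x;print(np.arctan2(d[1],d[0]),end=' ')
```

```text
Traceback (most recent call last):
  File "h.py", line 9, in onz
    o,d=ray(im,u,v); return o+d*(z-o[2])/d[2]
                                         ~^^^
IndexError: invalid index to scalar variable.
```

```bash
sed -i 's/np.array(im\["rotation"\])@d/cv2.Rodrigues(np.array(im["rotation"],float))[0]@d/' h.py
cat > m.py <<'E'
from h import *
from scipy.optimize import least_squares
t=dict(np.load("pics/t.npz"));s=dict(np.load("pics/s.npz"))
c=400/135; C=lambda x,y,z:onz(t,180+x/c-.3,90+y/c-.3,z)
k=C(247,321,97);hl=C(105,294,34);hr=C(336,226,34);hub=C(203,193,50)
print("knob",k,"holeL",hl,"holeR",hr,"hub",hub,"jar",C(182,112,108))
print("knob scene",onz(s,225+(461-400)*150/400,140+128*150/400,92))
P=np.array([k,hl,hr])[:,:2]
r=least_squares(lambda p:np.linalg.norm(P-p,axis=1)-145,hub[:2]);print("axis",r.x,r.fun)
for p in P: d=p-r.x;print(np.arctan2(d[1],d[0]),end=' ')
E
python3 m.py
```

```text
knob [479.21647311 -27.93832205  97.        ] holeL [510.88534887 119.28518077  34.        ] holeR [ 589.98882827 -123.6281116    34.        ] hub [618.40331485  18.82801436  50.        ] jar [688.63394979  42.36860489 108.        ]
knob scene [485.46037824 -30.94271402  92.        ]
axis [616.11713419  19.2192626 ] [-0.20487303  0.21334863  0.21728784]
-2.809856633729173 2.3813519917031076 -1.7517071311296377
```

The open jar is the clear glass at top-crop (182,112), full-image pixel (241,128). The wide chute tip is at crop (127,163), anticlockwise of the jar. The purple look-alikes at (155,127) and (150,161) stand on the table and are not meant. The knob at crop (247,321) therefore goes anticlockwise to the right-hand plate, whose middle hole is at crop (336,226). That is about 1.058 rad away.

Emit:
{"name": "servo_tool", "arguments": {
  "rows": [43, -39.5, 0, 0, 0, 0, 43, -39.5, 0, 0, 0, 0, 43, -39.5, 0, 0, 0, 0, 43, -39.5, 0, 0, 0, 0, 43, -39.5, 0, 0, 0, 0],
  "jaw": -1
}}

```text
time: 0.72
tcp_pos: [348.1, -293.7, 230.9]
tool_rot: [-3.086, -0.586, 0.0]
contact_force: [0.6, -0.3, -0.1]
opening: 85.5
finger_force: 0.0
```

Emit:
{"name": "servo_tool", "arguments": {
  "rows": [43, -39.5, 0, 0, 0, 0, 43, -39.5, 0, 0, 0, 0, 43, -39.5, 0, 0, 0, 0, 43, -39.5, 0, 0, 0, 0, 0, 0, 0, 0, 0, 0.045]
}}

```text
time: 1.35
tcp_pos: [450.6, -81.6, 230.6]
tool_rot: [-3.096, -0.526, 0.001]
contact_force: [-1.2, -0.9, -1.1]
opening: 85.1
finger_force: 0.0
```

```bash
cat > off.py <<'E'
from h import *
import sys
A=np.array([616.1,19.2])
def rel(x,y,z,yaw):
    o=arm.get_obs();R=cv2.Rodrigues(np.array(o["tool_rot"],float))[0]
    d=R.T@(np.array([x,y,z])-o["tcp_pos"]); Rt=np.column_stack([[-np.sin(yaw),np.cos(yaw),0],[np.cos(yaw),np.sin(yaw),0],[0,0,-1]])
    w=cv2.Rodrigues(R.T@Rt)[0].ravel()
    print("t",o["time"],"tcp",o["tcp_pos"].round(1),"shift",d.round(1),"turn",w.round(3),"F",np.round(o["contact_force"],1),"q",np.round(o["joint_positions"],2))
E
python3 - <<'E'
from off import *
rel(479.2,-27.9,64,-1.239)
im=snap("wrist","pics/w.png");print(im["K"],im["tool_from_camera"])
E
```

```text
t 1.35 tcp [450.6 -81.6 230.6] shift [ 44.8 -41.  166.7] turn [-0.002  0.     0.005] F [-1.2 -0.9 -1.1] q [-0.25 -0.29  1.59  0.    1.84  0.98]
[[297.31863964   0.         257.09051321]
 [  0.         297.31863964 194.79839432]
 [  0.           0.           1.        ]] [[ 9.84508937e-04  9.47224622e-01  3.20569096e-01  8.18248971e+01]
 [ 9.99999188e-01 -6.73342227e-04 -1.08151973e-03  1.60784737e-01]
 [-8.08589406e-04  3.20569901e-01 -9.47224517e-01 -1.41700184e+02]
 [ 0.00000000e+00  0.00000000e+00  0.00000000e+00  1.00000000e+00]]
```

View pics/w.png

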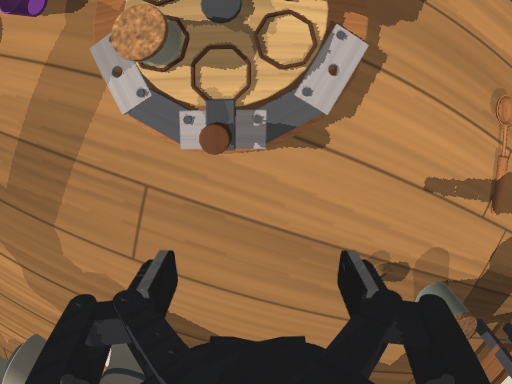

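```bash
cat > w.py <<'E'
from h import *
def wz(im,o,u,v,z):
    K=im["K"];T=im["tool_from_camera"];p=np.array([u-K[0,2],v-K[1,2]]);r=np.linalg.norm(p);th=r/K[0,0]
    d=np.array([np.sin(th)*p[0]/r,-np.sin(th)*p[1]/r,-np.cos(th)])
    R=cv2.Rodrigues(np.array(o["tool_rot"],float))[0]
    c=R@T[:3,3]+o["tcp_pos"];d=R@T[:3,:3]@d
    return c+d*(z-c[2])/d[2]
E
python3 - <<'E'
from w import *
from scipy.optimize import least_squares
im=dict(np.load("pics/w.npz"));o=arm.get_obs()
hsv=cv2.cvtColor(im["pixels"],cv2.COLOR_RGB2HSV)
def cen(x0,x1,y0,y1,f):
    ys,xs=np.nonzero(f(hsv[y0:y1,x0:x1].astype(int)));return xs.mean()+x0,ys.mean()+y0,xs.min()+x0,xs.max()+x0,ys.min()+y0,ys.max()+y0,len(xs)
kn=cen(190,240,112,160,lambda h:(h[...,1]>90)&(h[...,2]<130));print(kn)
L=cen(108,126,62,80,lambda h:h[...,2]<95);Rr=cen(325,342,61,79,lambda h:h[...,2]<95);print(L,Rr)
k=wz(im,o,*kn[:2],92);hl=wz(im,o,*L[:2],34);hr=wz(im,o,*Rr[:2],34)
print(k,hl,hr)
P=np.array([k,hl,hr])[:,:2]
r=least_squares(lambda p:np.linalg.norm(P-p,axis=1)-145,[616,19]);print("axis",r.x,r.fun)
a=[np.arctan2(*(p-r.x)[::-1]) for p in P];print(a,a[2]-a[0])
E
```

```text
(np.float64(215.12871287128712), np.float64(138.16336633663366), np.int64(199), np.int64(234), np.int64(123), np.int64(154), 808)
(np.float64(115.96), np.float64(71.49333333333334), np.int64(112), np.int64(121), np.int64(66), np.int64(76), 75) (np.float64(333.18367346938777), np.float64(70.20408163265306), np.int64(329), np.int64(336), np.int64(65), np.int64(74), 49)
[478.49922105 -31.49673672  92.        ] [511.11142432 116.12211898  34.        ] [ 588.21634886 -127.00718426   34.        ]
axis [615.59898911  15.4690545 ] [-0.07887681  0.08166868  0.08372616]
[np.float64(-2.8115553701542413), np.float64(2.3748843705084424), np.float64(-1.7606720101598752)] 1.050883359994366
```

Run:
```python
from off import *
rel(478.7,-30.6,64,-1.240)
```

```text
t 1.4 tcp [450.1 -83.2 230.6] shift [ 44.3 -40.3 166.6] turn [-0.001  0.001  0.001] F [-0.4 -0.1 -0.3] q [-0.26 -0.29  1.59  0.    1.85  0.98]
```

Emit:
{"name": "servo_tool", "arguments": {
  "rows": [22.1, -20.1, 0, 0, 0, 0, 22.2, -20.2, 15, 0, 0, 0, 0, 0, 50, 0, 0, 0, 0, 0, 50, 0, 0, 0, 0, 0, 25, 0, 0, 0]
}}

```text
time: 2.02
tcp_pos: [476.7, -33.1, 87.5]
tool_rot: [-3.097, -0.517, 0.008]
contact_force: [1.3, 0.0, -0.1]
opening: 85.5
finger_force: 0.0
```

Emit:
{"name": "servo_tool", "arguments": {
  "rows": [0, 0, 15, 0, 0, 0, 0, 0, 11.6, 0, 0, 0, 0, 0, 0, 0, 0, 0]
}}

```text
time: 2.4
tcp_pos: [478.5, -33.1, 64.5]
tool_rot: [-3.099, -0.517, 0.001]
contact_force: [-0.2, 0.3, -0.1]
opening: 85.7
finger_force: 0.0
```

Run:
```python
from off import *
rel(478.7,-30.6,64,-1.240)
snap("wrist","pics/w2.png")
```

```text
t 2.4 tcp [478.5 -33.1  64.5] shift [ 1.  -2.3  0.5] turn [-0.  0. -0.] F [-0.2  0.3 -0.1] q [-0.14 -0.21  1.81 -0.    1.54  1.1 ]
```

View pics/w2.png

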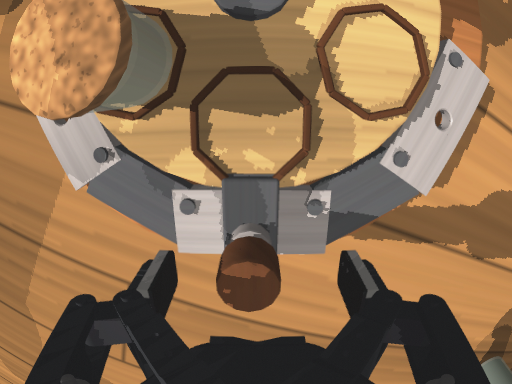

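Emit:
{"name": "servo_tool", "arguments": {
  "rows": [1, -2.4, 0, 0, 0, 0, 0, 0, 0, 0, 0, 0, 0, 0, 0, 0, 0, 0, 0, 0, 0, 0, 0, 0, 0, 0, 0, 0, 0, 0],
  "jaw": 1,
  "squeeze": 25
}}

```text
time: 3.08
tcp_pos: [478.8, -29.7, 65.3]
tool_rot: [-3.098, -0.518, -0.001]
contact_force: [-2.5, 4.3, 5.9]
opening: 29.4
finger_force: 25.2
```

Run:
```python
from off import *
from w import wz
rel(478.7,-30.6,64,-1.240)
im=dict(np.load("pics/w2.npz"));o=arm.get_obs();o["tcp_pos"]=np.array([478.5,-33.1,64.5])
hsv=cv2.cvtColor(im["pixels"],cv2.COLOR_RGB2HSV)[107:131,433:454,2]
print(hsv[::2,::2])
print(wz(im,o,442.5,119,34), wz(im,o,248.5,260,87))
```

```text
t 3.075 tcp [478.8 -29.7  65.3] shift [-0.3  0.8  1.3] turn [-0.001 -0.001  0.   ] F [-2.5  4.3  5.9] q [-0.13 -0.21  1.81  0.    1.54  1.11]
[[195 192 190 195 198 200 200 201 200 200 202]
 [195 190 192 170 141 155 180 195 203 200 200]
 [192 190 169  84  88  90 126 170 204 200 198]
 [190 188 118  86  76  81 147 141 203 199 194]
 [190 152  99  87  85 154 149 155 161 215 194]
 [192 102  89  89 107 163 159 155 160 219 194]
 [196  94  89  89 155 169 165 160 162 234 194]
 [199  94  89  89 167 170 165 162 149 240 191]
 [202 100  87 100 165 164 162 161 162 229 188]
 [201 174  84  82 151 153 155 154 194 205 189]
 [201 199 121  80  94 136 141 151 198 187 192]
 [201 199 200 139 120 129 167 187 192 191 193]]
[ 590.37103785 -123.82561621   34.        ] [486.22988538 -26.58692146  87.        ]
```

Emit:
{"name": "servo_tool", "arguments": {
  "rows": [0, 0, 0, 0, 0, 0, 0, 0, -4, 0, 0, 0, 0, 0, -4, 0, 0, 0, 0, 0, -4, 0, 0, 0, 0, 0, -4, 0, 0, 0],
  "squeeze": 45
}}

```text
time: 3.7
tcp_pos: [478.7, -30.0, 79.0]
tool_rot: [-3.098, -0.518, 0.001]
contact_force: [5.2, 3.2, -8.1]
opening: 29.1
finger_force: 44.9
```

Emit:
{"name": "servo_tool", "arguments": {
  "rows": [0, 0, 0, 0, 0, 0, 0, 0, 0, 0, 0, 0]
}}

```text
time: 3.95
tcp_pos: [478.7, -30.1, 79.1]
tool_rot: [-3.098, -0.518, 0.001]
contact_force: [4.5, 3.0, -8.1]
opening: 28.9
finger_force: 44.9
```

Emit:
{"name": "servo_tool", "arguments": {
  "rows": [0.03, 2.9, 0, 0, 0, -0.02, 0.12, 5.8, 0, 0, 0, -0.04, 0.18, 7.25, 0, 0, 0, -0.05, 0.18, 7.25, 0, 0, 0, -0.05, 0.18, 7.25, 0, 0, 0, -0.05]
}}

```text
time: 4.58
tcp_pos: [491.6, -57.7, 79.1]
tool_rot: [-3.026, -0.842, 0.001]
contact_force: [4.7, 3.3, -8.2]
opening: 28.9
finger_force: 45.0
```

Emit:
{"name": "servo_tool", "arguments": {
  "rows": [0.18, 7.25, 0, 0, 0, -0.05, 0.18, 7.25, 0, 0, 0, -0.05, 0.18, 7.25, 0, 0, 0, -0.05, 0.18, 7.25, 0, 0, 0, -0.05, 0.18, 7.25, 0, 0, 0, -0.05]
}}

```text
time: 5.2
tcp_pos: [513.8, -85.9, 78.9]
tool_rot: [-2.897, -1.212, 0.001]
contact_force: [4.6, 4.9, -7.9]
opening: 29.0
finger_force: 45.0
```

Turning smoothly with low forces; continue.

Emit:
{"name": "servo_tool", "arguments": {
  "rows": [0.18, 7.25, 0, 0, 0, -0.05, 0.18, 7.25, 0, 0, 0, -0.05, 0.18, 7.25, 0, 0, 0, -0.05, 0.18, 7.25, 0, 0, 0, -0.05, 0.18, 7.25, 0, 0, 0, -0.05]
}}

```text
time: 5.82
tcp_pos: [542.3, -107.9, 78.6]
tool_rot: [-2.722, -1.563, 0.002]
contact_force: [2.8, 4.2, -8.6]
opening: 29.0
finger_force: 45.0
```

Emit:
{"name": "servo_tool", "arguments": {
  "rows": [0.18, 7.25, 0, 0, 0, -0.05, 0.18, 7.25, 0, 0, 0, -0.05, 0.18, 7.25, 0, 0, 0, -0.05, 0.18, 7.25, 0, 0, 0, -0.05, 0.18, 7.25, 0, 0, 0, -0.05]
}}

```text
time: 6.45
tcp_pos: [575.4, -122.2, 78.4]
tool_rot: [-2.506, -1.89, 0.002]
contact_force: [3.1, 3.8, -7.3]
opening: 28.8
finger_force: 45.1
```

Emit:
{"name": "servo_tool", "arguments": {
  "rows": [0.18, 7.25, 0, 0, 0, -0.05, 0.07, 4.35, 0, 0, 0, -0.03, 0.02, 2.2, 0, 0, 0, -0.015, 0, 0, 0, 0, 0, 0, 0, 0, 0, 0, 0, 0]
}}

```text
time: 7.08
tcp_pos: [589.0, -125.5, 80.4]
tool_rot: [-2.417, -2.006, 0.0]
contact_force: [3.4, 4.1, -8.2]
opening: 28.9
finger_force: 45.1
```

Run:
```python
from off import *
from w import wz
rel(615.7+145*np.cos(-1.753),18.4+145*np.sin(-1.753),79,-.182)
o=arm.get_obs();print(o["contact_force"])
im=snap("wrist","pics/w3.png")
snap("top","pics/t3.png")
```

```text
t 7.075 tcp [ 589.  -125.5   80.4] shift [1.3 0.1 1.4] turn [-0.001 -0.    -0.003] F [ 3.4  4.1 -8.2] q [-0.27  0.12  1.47  0.    1.55 -0.08]
[ 3.43825053  4.12308202 -8.20390369]
```

View pics/w3.png

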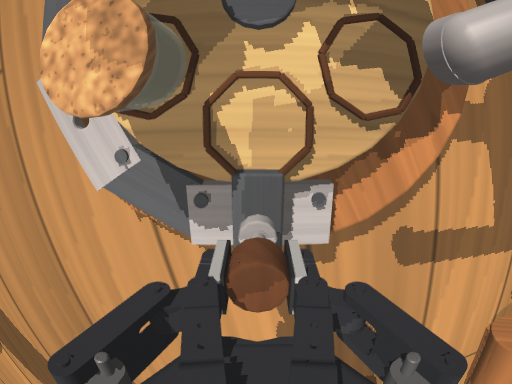

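Emit:
{"name": "servo_tool", "arguments": {
  "rows": [0, 0.7, 0, 0, 0, -0.005, 0, 0, 2, 0, 0, 0, 0, 0, 2, 0, 0, 0, 0, 0, 0, 0, 0, 0]
}}

```text
time: 7.68
tcp_pos: [589.7, -125.6, 76.6]
tool_rot: [-2.412, -2.012, -0.0]
contact_force: [2.2, 5.1, -8.1]
opening: 29.2
finger_force: 45.1
```

Emit:
{"name": "servo_tool", "arguments": {
  "rows": [0, 0, 0.7, 0, 0, 0, 0, 0, 0, 0, 0, 0]
}}

```text
time: 7.92
tcp_pos: [589.7, -125.7, 76.0]
tool_rot: [-2.412, -2.013, -0.0]
contact_force: [2.5, 4.8, -7.1]
opening: 28.7
finger_force: 45.1
```

Emit:
{"name": "servo_tool", "arguments": {
  "rows": [0, 0, 0.7, 0, 0, 0, 0, 0, 0, 0, 0, 0]
}}

```text
time: 8.18
tcp_pos: [589.8, -125.6, 75.4]
tool_rot: [-2.412, -2.013, -0.0]
contact_force: [1.7, 4.7, -7.2]
opening: 29.0
finger_force: 45.2
```

Emit:
{"name": "servo_tool", "arguments": {
  "rows": [0, 0, 0.7, 0, 0, 0, 0, 0, 0, 0, 0, 0]
}}

```text
time: 8.43
tcp_pos: [589.8, -125.6, 74.8]
tool_rot: [-2.412, -2.013, -0.0]
contact_force: [1.5, 4.9, -7.3]
opening: 29.2
finger_force: 45.2
```

Emit:
{"name": "servo_tool", "arguments": {
  "rows": [0, 0, 0.7, 0, 0, 0, 0, 0, 0, 0, 0, 0]
}}

```text
time: 8.68
tcp_pos: [589.8, -125.7, 74.1]
tool_rot: [-2.412, -2.013, -0.0]
contact_force: [2.8, 4.1, -6.7]
opening: 28.9
finger_force: 45.2
```

Emit:
{"name": "servo_tool", "arguments": {
  "rows": [0, 0, 0.5, 0, 0, 0, 0, 0, 0, 0, 0, 0]
}}

```text
time: 8.93
tcp_pos: [589.8, -125.6, 73.6]
tool_rot: [-2.412, -2.013, -0.0]
contact_force: [1.5, 5.1, -8.0]
opening: 29.2
finger_force: 45.2
```

Emit:
{"name": "servo_tool", "arguments": {
  "rows": [0, 0, 0.6, 0, 0, 0, 0, 0, 0, 0, 0, 0]
}}

```text
time: 9.18
tcp_pos: [589.8, -125.6, 73.1]
tool_rot: [-2.412, -2.013, -0.0]
contact_force: [0.3, 3.9, -7.1]
opening: 28.7
finger_force: 45.3
```

Emit:
{"name": "servo_tool", "arguments": {
  "rows": [0, 0, 0.6, 0, 0, 0, 0, 0, 0, 0, 0, 0]
}}

```text
time: 9.43
tcp_pos: [589.8, -125.7, 72.6]
tool_rot: [-2.412, -2.013, -0.001]
contact_force: [1.8, 5.5, -6.0]
opening: 28.8
finger_force: 45.3
```

Emit:
{"name": "servo_tool", "arguments": {
  "rows": [0, 0, 0.6, 0, 0, 0, 0, 0, 0, 0, 0, 0]
}}

```text
time: 9.68
tcp_pos: [589.9, -125.6, 72.1]
tool_rot: [2.412, 2.013, 0.001]
contact_force: [2.2, 4.7, -6.8]
opening: 28.7
finger_force: 45.3
```

Emit:
{"name": "servo_tool", "arguments": {
  "rows": [0, 0, 0.6, 0, 0, 0, 0, 0, 0, 0, 0, 0]
}}

```text
time: 9.93
tcp_pos: [589.9, -125.7, 71.4]
tool_rot: [-2.412, -2.013, -0.001]
contact_force: [1.3, 4.9, -6.7]
opening: 28.7
finger_force: 45.3
```

Emit:
{"name": "servo_tool", "arguments": {
  "rows": [0, 0, 0.6, 0, 0, 0, 0, 0, 0, 0, 0, 0]
}}

```text
time: 10.18
tcp_pos: [589.9, -125.7, 70.9]
tool_rot: [2.412, 2.013, 0.001]
contact_force: [1.8, 4.8, -6.3]
opening: 28.9
finger_force: 45.3
```

Emit:
{"name": "servo_tool", "arguments": {
  "rows": [0, 0, 0.6, 0, 0, 0, 0, 0, 0, 0, 0, 0]
}}

```text
time: 10.42
tcp_pos: [589.9, -125.7, 70.3]
tool_rot: [2.412, 2.013, 0.001]
contact_force: [1.8, 4.6, -5.8]
opening: 28.8
finger_force: 45.3
```

The pin is about 4–5 mm into the hole without contact; continue down.

Emit:
{"name": "servo_tool", "arguments": {
  "rows": [0, 0, 0.6, 0, 0, 0, 0, 0, 0.6, 0, 0, 0, 0, 0, 0, 0, 0, 0]
}}

```text
time: 10.8
tcp_pos: [589.9, -125.7, 69.2]
tool_rot: [2.412, 2.013, 0.001]
contact_force: [2.3, 4.7, -6.6]
opening: 29.0
finger_force: 45.4
```

Emit:
{"name": "servo_tool", "arguments": {
  "rows": [0, 0, 0.6, 0, 0, 0, 0, 0, 0.6, 0, 0, 0, 0, 0, 0, 0, 0, 0]
}}

```text
time: 11.18
tcp_pos: [589.9, -125.7, 68.0]
tool_rot: [2.412, 2.013, 0.001]
contact_force: [2.3, 5.0, -6.7]
opening: 29.0
finger_force: 45.4
```

Emit:
{"name": "servo_tool", "arguments": {
  "rows": [0, 0, 0.6, 0, 0, 0, 0, 0, 0.6, 0, 0, 0, 0, 0, 0, 0, 0, 0]
}}

```text
time: 11.55
tcp_pos: [590.0, -125.7, 66.9]
tool_rot: [2.412, 2.013, 0.001]
contact_force: [1.3, 5.3, -5.6]
opening: 28.9
finger_force: 45.4
```

Emit:
{"name": "servo_tool", "arguments": {
  "rows": [0, 0, 0.6, 0, 0, 0, 0, 0, 0.4, 0, 0, 0, 0, 0, 0, 0, 0, 0],
  "squeeze": 20
}}

```text
time: 11.92
tcp_pos: [590.0, -125.7, 66.0]
tool_rot: [2.412, 2.013, 0.001]
contact_force: [1.7, 5.1, -5.5]
opening: 29.0
finger_force: 45.4
```

Emit:
{"name": "servo_tool", "arguments": {
  "rows": [0, 0, 0, 0, 0, 0, 0, 0, 0, 0, 0, 0, 0, 0, 0, 0, 0, 0, 0, 0, 0, 0, 0, 0],
  "jaw": -1
}}

```text
time: 12.42
tcp_pos: [590.0, -126.3, 65.6]
tool_rot: [2.412, 2.012, 0.0]
contact_force: [-1.1, -0.3, 0.6]
opening: 85.3
finger_force: 0.0
```

Run:
```python
from h import *
a=arm.get_obs();print(a["tcp_pos"],a["contact_force"],a["opening"])
snap("wrist","pics/w4.png");snap("top","pics/t4.png")
A=cv2.imread("pics/w4.png")[:,100:420]; b=cv2.resize(cv2.imread("pics/t4.png")[90:220,180:315],(400,385),interpolation=cv2.INTER_CUBIC)
cv2.imwrite("pics/c4.png",np.hstack([cv2.resize(A,(321,385)),b]))
```

```text
[ 590.04119993 -126.25750171   65.63789037] [-1.07861115 -0.32128025  0.55005039] 85.30366004111765
```

View pics/c4.png

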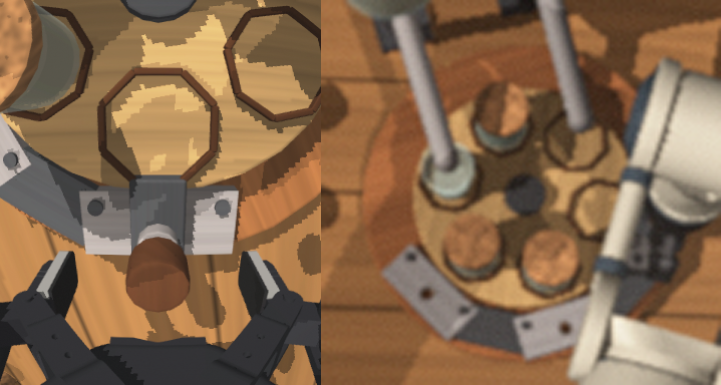

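Run:
```python
from h import *
f=lambda n:cv2.resize(cv2.imread(f"pics/{n}.png")[165:320,190:330],(266,295),interpolation=cv2.INTER_CUBIC)
cv2.imwrite("pics/c5.png",np.hstack([f("w2"),f("w3"),f("w4")]))
```

```text
(no output)
```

View pics/c5.png

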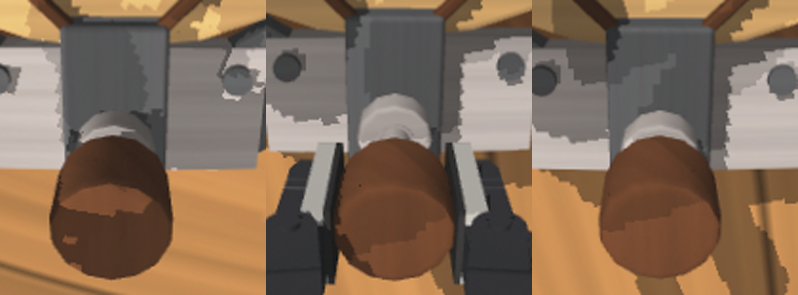

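The knob sits as low on its housing as it did before the lift, and the jar is under the wide chute. Retreating straight up.

Emit:
{"name": "servo_tool", "arguments": {
  "rows": [0, 0, -15, 0, 0, 0, 0, 0, -35, 0, 0, 0, 0, 0, -45, 0, 0, 0, 0, 0, -45, 0, 0, 0, 0, 0, -25, 0, 0, 0]
}}

```text
time: 13.15
tcp_pos: [590.5, -126.1, 235.1]
tool_rot: [2.409, 2.01, 0.005]
contact_force: [-0.1, 0.5, -0.5]
opening: 85.4
finger_force: 0.0
```

Emit:
{"name": "servo_tool", "arguments": {
  "rows": [-45, 0, 0, 0, 0, 0, -55, 0, 0, 0, 0, 0, -50, 0, 0, 0, 0, 0, 0, 0, 0, 0, 0, 0, 0, 0, 0, 0, 0, 0]
}}

```text
time: 13.78
tcp_pos: [563.2, -273.3, 231.0]
tool_rot: [2.412, 2.012, 0.001]
contact_force: [0.8, -0.4, 0.3]
opening: 85.7
finger_force: 0.0
```

Run:
```python
from off import *
rel(0,0,0,0)
snap("wrist","pics/w6.png")
a=snap("scene","pics/s6.png")
b=cv2.resize(cv2.imread("pics/s6.png")[140:255,225:375],(400,307),interpolation=cv2.INTER_CUBIC)
c=cv2.resize(cv2.imread("pics/w6.png"),(400,307))
cv2.imwrite("pics/c6.png",np.hstack([b,c]))
```

```text
t 13.775 tcp [ 563.2 -273.3  231. ] shift [ 167.8 -603.2  230.6] turn [ 0.001 -0.    -0.18 ] F [ 0.8 -0.4  0.3] q [-0.51  0.16  1.16  0.    1.82 -0.33]
```

View pics/c6.png

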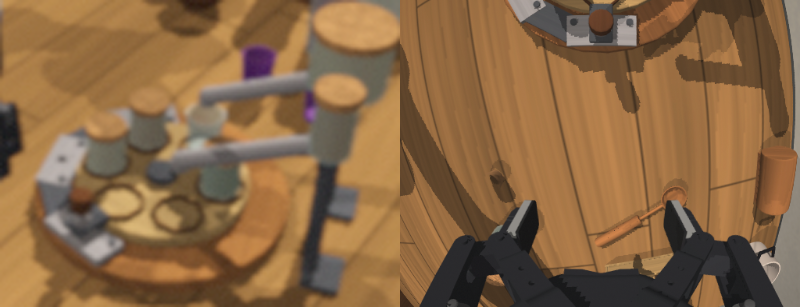

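The open jar is under the wide chute, all the jars are standing, the pin is seated and the hand is clear.

```bash
python3 -c "
from workcell import arm
print(arm.job_done())"
```

```text
the job is handed in; nothing more can be done
None
```

The job is handed in: I turned the wheel one place anticlockwise so the open jar is under the wide chute, and the pin went down into the new hole with no sign of forcing. The last pictures showed the jars standing and the hand clear; the hand-in gave no verdict.

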